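# Shut the spray-gun parts case

## Robot

A 7-joint arm with a two-finger parallel gripper is mounted at the origin on the work surface; the furniture and walls round the work are solid. World frame = base frame: x ahead of the robot, y to its left, z up, the work surface at z = 0. Lengths are in mm, angles in rad, forces in N, time in s.
With the tool pointing down it reaches from about 425 to 800 mm from the base axis. Payload 8.3 kg.
Tool frame: the origin (TCP) lies at the very end of the fingers, on their centre line; the grasp point (between the pads) lies 19 mm behind it; z points along the fingers, y is the line along which they close (so a half turn about z gives the same grasp; the last joint's range is limited). The gripper opens to 85 mm and grips with 20 to 120 N. Pads are 22 mm wide; open, the fingers measure 114 mm over their backs; the gripper's body (76 mm by 85 mm) begins 54 mm behind the grasp point. The pads swing forward as they close: fully open they stand 13 mm farther back than shut.
Start: joints at [-1.225, 0.383, 0.016, 1.37, -0.006, 1.388, -0.046], TCP at [248.391, 573.502, 231.279] pointing down, gripper open.
Joint ranges: [-2.95, 2.95], [-0.25, 2.06], [-1.52, 1.56], [0.18, 2.33], [-1.44, 4.58], [0.02, 2.06], [-3.01, 3.01]. Speed limits (rad/s): [2.39, 2.39, 3.01, 3.01, 3.14, 3.14, 3.14].

## Interface

Orientations are given as a 3x3 rotation matrix whose columns are the frame's x, y, z axes.
In Python, from rig import * gives the robot as it stands.
- The arm moves only by the shell command python3 -m creep 'ROWS' [FORCE]. ROWS is JSON, a list of rows, each a list of 3 entries, a list of its own where there are three numbers: the finger opening in mm, from 0 to 85.4, then the shift along the tool's x, y, z in mm, then the turn, a rotation vector about the tool's x, y, z in degrees. In form: [[gripper, [tx, ty, tz], [ax, ay, az]], ...]. A call has 1 to 5 rows; each row shifts and turns the commanded pose from where the row before left it, along the tool's axes as they then stand; what a row does not reach is not made up. A row lasts 1/10 s, in which the tool goes at most 50 mm and 8.59 degrees, less where a joint would pass 70% of its speed; a pose out of reach is approached as far as the arm can. A call with a gripper value outside its range is refused whole. The fingers move at their own pace and stop on an object; FORCE is the grip in N (left out, the last holds). Time passes only in rows, so rows that do not move let the fingers close. It gives the time, the measured TCP pose, the force, the opening and the grip force at its end, in the units of the state.
- read_state(): the state, without advancing time (a new reading comes with each control period).
- grab_frame(name): name is "scene" or "top" or "wrist"; returns a dict with "image" (420x560x3 uint8, red, green, blue), "fovy" (degrees; the focal length in pixels is half the picture's height over the tangent of half this angle, whatever the lens; pixels are square), "cx", "cy" (the principal point, pixels), "view" (4x4, takes a point from world to camera coordinates); the wrist camera has in their place "mount" (4x4, takes a point from camera to tool coordinates, whose origin is the TCP and whose axes are the flange's). Camera axes: x right, y up, looking along -z (the intrinsics and any distortion apply to the point x, -y, -z); pixel columns grow to the right and rows downward; lengths in mm; the calibration is good to about 2 mm. A picture is of the moment at which its call begins: read the wrist's pose just before it. There is no depth.
- sign_off(): hands the job in; it is judged then, once.
The state is a dict: "t": time; "q": joint angles; "joint_vel": joint speeds; "effort": joint torques, N m; "tool_pos": TCP position; "ee_rot": TCP orientation; "wrist_force": force on the tool from outside, world axes, zero at the start; "torque": the same for the moment, N m; "grip_width": opening from 0.0 (shut) to 1.0 (fully open); "grip_force": force on a finger pad.
Only numpy, scipy, OpenCV 4.12 (cv2) and the standard library are available. Lean on these libraries where they do the work, as an engineer would, in place of code of your own. Each camera call takes 0.05 s, during which the arm holds its last target. There are 200 camera calls.

## Task

Close up the grey parts case with your fingertips: push the orange sliding cover fully shut by the upright face of its ledge, and only then push the yellow catch over until it lies flat on the cover. Only push: do not pinch the catch between the fingers, leave the small parts lying in the case, and leave everything else on the bench where it is.

Things in the scene. Friction and masses are not known exactly. Their poses are not given: they have to be found in the camera images.
- case: grey steel parts case fixed to the bench, 110 (its x) x 220 (its y) x 70 mm high, open on top; origin at the centre of its underside on the bench, z up. Its orange cover slides along its y axis; the catch is at its -y end. Its long walls end 70 mm above the bench.
- cover (a joint): slide of the orange cover (98 x 217 mm, 6 mm plate, its upper face 64.5 mm above the bench) along the case's y axis: 0 = fully shut, positive (m) = slid open towards the case's +y, overhanging that end; stop at 0.10. It starts 0.05 to 0.09 open, slides with about 2 N of friction and stays where it is left.
- cover_push (a point): centre of the upright end face of the cover's thumb ledge, which moves with the cover; the face looks to the case's +y, is 84 mm wide (case x) and reaches from 63 to 87 mm above the bench; it is the cover's outermost face at that end. On its other side the ledge slopes down as a ramp, so it is pushed, not gripped. With the cover shut the face stands 112 mm from the case's origin along y, 2 mm beyond the case's end wall.
- catch (a joint): fold-over catch at the case's -y end, a plate 50 mm wide (case x), 58 mm long from the hinge, 6 mm thick, yellow outside, bare steel inside. 0 = folded down flat over the top of the cover, pi/2 = standing straight up; range 0 to 1.7. It starts at 1.1 to 1.45. A stiff hinge (about 0.05 N m) holds it at any angle.
- catch_hinge (a point): middle of the catch's hinge line, which runs along the case's x axis; fixed to the case at y = -113.5 mm, 70 mm above the bench
- catch_edge (a point): middle of the catch's free edge on its yellow outer face, 58 mm from the hinge line along the plate; the outer face is 6.5 mm off the hinge line. Standing, the outer face looks to the case's -y; folded down it looks up, 76.5 mm above the bench.
- air_cap: silver air cap of a spray gun, 34 mm across, 24 mm high, lying loose in the case at the end by the catch; origin at its underside
- air_coupler: brass air coupler, 27 mm across, 50 mm high, standing loose in the case by the air cap; origin at its underside
- snap_cutter: yellow snap-off cutter, 23x163x16 mm, lying on the bench; a bystander, loose
- tape_c: roll of cream masking tape, 112 mm across, 30 mm high, at the back of the bench; a bystander, loose
- aerosol: grey aerosol can with black cap, 66 mm across, 210 mm high, standing at the back; a bystander, loose
- paint_tin: paint tin, 103 mm across, 120 mm high, standing at the back left; a bystander, loose
- hardener: small brown dropper bottle with black cap, 33 mm across, 102 mm high, standing at the back left; a bystander, loose

How it is judged (in metres and radians):
On the way, in this order (a step that is already met when the one before it is completed fails the run):
1. the cover is pushed fully shut while the catch still stands open (value of joint cover below 0.004 m and value of joint catch above 0.8 rad), for 0.2 s.
2. the catch is folded down over the shut cover (value of joint cover below 0.004 m and value of joint catch below 0.08 rad), for 0.2 s.
At the end, for the whole second after the job is handed in: The cover is within 4 mm of fully shut, the catch within 0.08 rad of flat, and the air cap and coupler are still in the case (all of step 2 and z of air_cap in the frame of case between -0.01 and 0.03 m and z of air_coupler in the frame of case between -0.01 and 0.03 m); the robot touches nothing.
It fails at once if the catch is folded more than halfway while the cover is not shut (value of joint catch below 0.7 rad and value of joint cover above 0.01 m).
It fails at once if the catch is pinched between the fingers (both its faces touched at once) (contact force between the fingers and catch_c1 above 1.5 N and contact force between the fingers and catch_c2 above 1.5 N).
It fails at once if a small part is lifted out of the case (z of any of air_cap, air_coupler in the frame of case above 0.04 m).
It fails at once if a bystander is moved by more than 30 mm (distance of any of snap_cutter, tape_c, aerosol, paint_tin, hardener from where it was at the start of the episode above 0.03 m).
It also fails if it takes over 48 s, if anything falls off the work surface, if the arm or the gripper's body presses on something with over 40 N, if the wrist force passes 120 N, or if a joint passes its speed limit or range.

## Working session

There is one attempt and no reset: what is moved stays moved. The work goes in short steps, Python scripts to look and compute and a shell command to move; the robot and the scene stay as the last step left them, time stands still between calls to the robot, and variables do not carry over. Pictures are saved under pics/ and viewed, at most 10 in all, crops included, and the job is handed in when it is done.

```bash
mkdir -p pics; ls; python3 - <<'E'
from rig import *
import cv2,numpy as np,json
for n in("scene","top"):
    f=grab_frame(n); cv2.imwrite(f"pics/{n}0.png",f["image"][:,:,::-1])
    np.save(f"{n}0.npy",f["image"])
    print(n,{k:(np.round(v,4).tolist() if k!="image" else 0) for k,v in f.items()})
s=read_state();print(s)
E
```

```text
pics
scene {'image': 0, 'fovy': 49.5209, 'cx': 276.4104, 'cy': 205.6893, 'view': [[0.6197, -0.7848, 0.0062, -358.2278], [0.5646, 0.4513, 0.691, -351.7462], [-0.5451, -0.4247, 0.7228, -815.2309], [0.0, 0.0, 0.0, 1.0]]}
top {'image': 0, 'fovy': 56.7409, 'cx': 271.4142, 'cy': 210.8353, 'view': [[-0.018, -0.9998, 0.0105, -17.4607], [0.9854, -0.016, 0.1696, -543.0963], [-0.1693, 0.0134, 0.9855, -1115.8668], [0.0, 0.0, 0.0, 1.0]]}
{'t': 0.1, 'q': array([-1.22493461,  0.3841262 ,  0.01638274,  1.37102538, -0.00630461,
        1.38817297, -0.04652818]), 'joint_vel': array([ 0.00121936, -0.00091954,  0.00153936, -0.00319034, -0.00037428,
        0.00141247, -0.00063794]), 'effort': array([ 2.98155232e-03, -6.29130650e+01,  8.47322680e-01, -3.72755706e+01,
        1.67414424e-02,  1.05156266e-02,  5.27875147e-05]), 'tool_pos': array([248.21562912, 573.12521635, 230.40701092]), 'ee_rot': array([[-9.17624603e-01,  3.97447687e-01, -6.50753431e-04],
       [ 3.97448219e-01,  9.17623291e-01, -1.55185686e-03],
       [-1.96354153e-05, -1.68266283e-03, -9.99998584e-01]]), 'wrist_force': array([-0.06258486, -0.21969996, -0.69251614]), 'torque': array([-0.04955824,  0.02920733, -0.0034286 ]), 'grip_force': 0.0, 'grip_width': 1.00344564304583}
```

View pics/scene0.png

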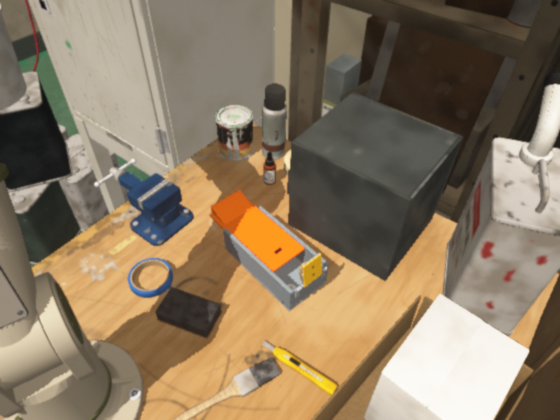

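View pics/top0.png

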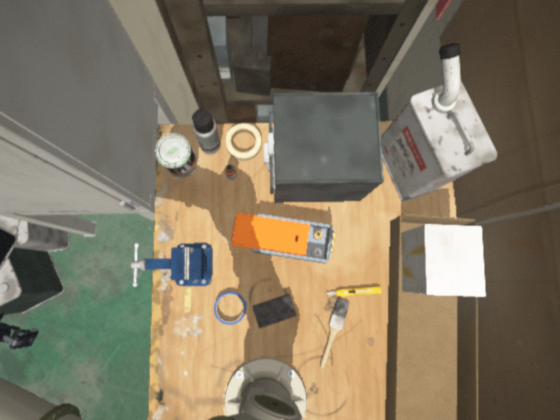

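The scene view shows the case with its orange cover at about (265,232) and the yellow catch at (313,268). The top view shows the cover spanning (233–310, 215–258), the open end with the parts at (318,240), and the catch near (331,243). A dark box stands behind the case.

```bash
cat > h.py <<'E'
import numpy as np,cv2
def foc(f): return f["image"].shape[0]/2/np.tan(np.radians(f["fovy"])/2)
def c2w(f,st=None):
    if "view" in f: return np.linalg.inv(f["view"])
    T=np.eye(4);T[:3,:3]=st["ee_rot"];T[:3,3]=st["tool_pos"];return T@f["mount"]
def cast(f,uv,z,st=None):
    M=c2w(f,st);uv=np.atleast_2d(np.asarray(uv,float));k=foc(f)
    d=np.c_[(uv[:,0]-f["cx"])/k,-(uv[:,1]-f["cy"])/k,-np.ones(len(uv))]@M[:3,:3].T
    o=M[:3,3];return o+d*((z-o[2])/d[:,2])[:,None]
def proj(f,P,st=None):
    V=np.linalg.inv(c2w(f,st));P=np.atleast_2d(P)@V[:3,:3].T+V[:3,3];k=foc(f)
    return np.c_[f["cx"]-k*P[:,0]/P[:,2],f["cy"]+k*P[:,1]/P[:,2]]
def mask(im,lo,hi):
    m=cv2.inRange(cv2.cvtColor(im,cv2.COLOR_RGB2HSV),lo,hi)
    n,l,s,c=cv2.connectedComponentsWithStats(m)
    return m,[(i,s[i],c[i]) for i in range(1,n) if s[i][4]>15],l
E
python3 - <<'E'
from rig import *
from h import *
for n in("top","scene"):
    f=grab_frame(n);im=f["image"]
    m,L,l=mask(im,(5,170,120),(17,255,255))
    i=max(L,key=lambda a:a[1][4])[0]
    c=cv2.findContours((l==i).astype(np.uint8),0,1)[0][0]
    q=cv2.approxPolyDN(c,4) if hasattr(cv2,"approxPolyDN") else cv2.boxPoints(cv2.minAreaRect(c))
    q=q.reshape(-1,2);print(n,q.tolist(),cast(f,q,64.5).round().tolist())
    m,L,l=mask(im,(20,150,100),(32,255,255))
    print([(s.tolist(),cc.round(1).tolist()) for _,s,cc in L])
    x0,y0=(215,190) if n=="top" else (195,175)
    cv2.imwrite(f"pics/{n}1.png",cv2.resize(im[y0:y0+110,x0:x0+145,::-1],None,fx=5,fy=5,interpolation=cv2.INTER_CUBIC))
E
```

```text
top [[230.78602600097656, 245.10482788085938], [235.15284729003906, 212.35372924804688], [308.9083251953125, 222.18777465820312], [304.54150390625, 254.93887329101562]] [[441.0, 93.0, 64.0], [537.0, 80.0, 64.0], [504.0, -136.0, 64.0], [409.0, -120.0, 64.0]]
[([336, 286, 45, 11, 224], [358.7, 290.6])]
scene [[205.0062255859375, 212.62466430664062], [232.06109619140625, 182.721923828125], [304.5399169921875, 248.29800415039062], [277.48504638671875, 278.20074462890625]] [[437.0, 99.0, 64.0], [550.0, 117.0, 64.0], [495.0, -142.0, 64.0], [398.0, -144.0, 64.0]]
[([303, 254, 19, 33, 386], [311.9, 270.2]), ([272, 347, 65, 48, 691], [305.3, 370.9])]
```

View pics/top1.png

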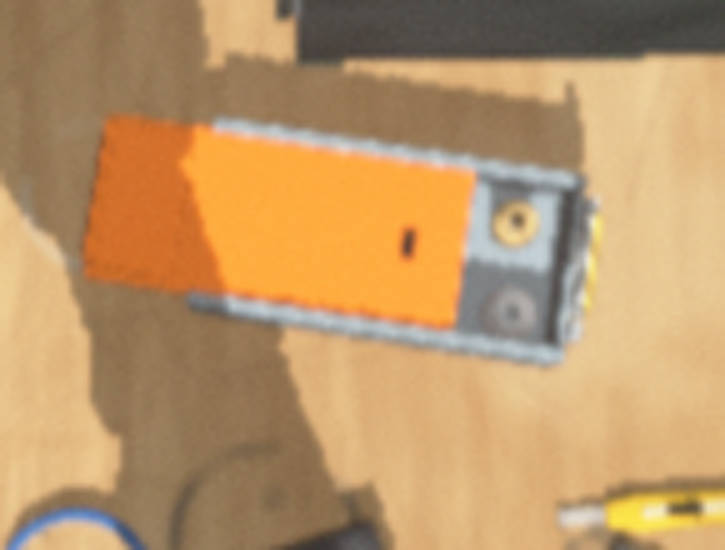

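View pics/scene1.png

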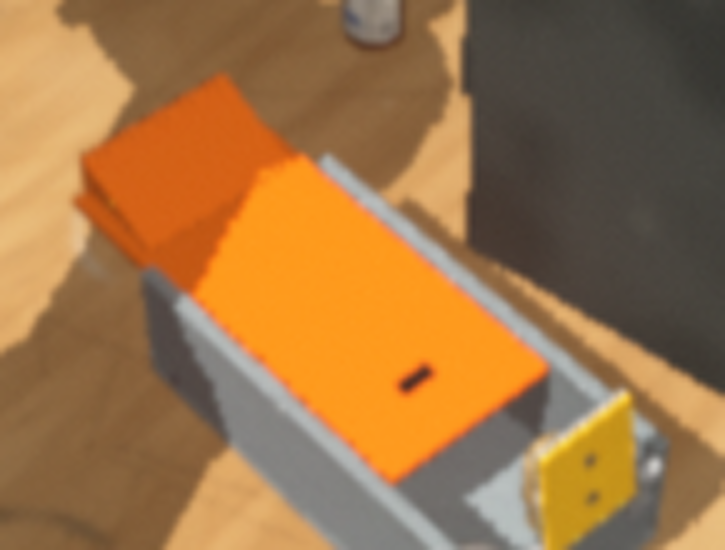

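The top crop shows the rim corners at crop pixels (215,122), (580,175), (560,362) and (190,300), with the two parts at (515,222) and (512,312). The scene crop shows the catch standing up with its yellow face towards the camera, roughly (540–635, 390–545), and the raised ledge at the far-left end.

```bash
python3 - <<'E'
from rig import *
from h import *
f=grab_frame("top")
c=np.array([[215,122],[580,175],[560,362],[190,300]])/5.+[215,190]
P=cast(f,c,70);print(P.round(1).tolist())
print([np.linalg.norm(P[i,:2]-P[i-1,:2]).round(1) for i in range(4)])
ang=[np.degrees(np.arctan2(*(a-b)[:2][::-1])) for a,b in((P[0],P[1]),(P[3],P[2]))];print(ang)
C=P[:,:2].mean(0);a=np.radians(np.mean(ang));ey=np.array([np.cos(a),np.sin(a)]);ex=np.array([ey[1],-ey[0]]);print("C",C,"ey",ey,"ex",ex)
# dark box lower front edge, left end face top edge of ledge at z 87
for n,uv in(("ledge",[[105,117],[85,277]]),("box",[[302,62],[725,52]])):
    print(n,cast(f,np.array(uv)/5.+[215,190],87 if n=="ledge" else 0).round(1).tolist())
s=read_state();print(s["tool_pos"],s["ee_rot"].round(3).tolist())
w=grab_frame("wrist");print({k:(np.round(v,3).tolist()) for k,v in w.items() if k!="image"})
E
```

```text
[[528.7, 12.9, 70.0], [494.0, -199.3, 70.0], [386.1, -183.1, 70.0], [425.2, 28.6, 70.0]]
[np.float64(104.7), np.float64(215.1), np.float64(109.1), np.float64(215.2)]
[np.float64(80.69961317999379), np.float64(79.52887853950055)]
C [458.52454281 -85.20912503] ey [0.17168416 0.98515204] ex [ 0.98515204 -0.17168416]
ledge [[529.9, 75.8, 87.0], [438.1, 87.4, 87.0]]
box [[577.2, -40.3, 0.0], [579.4, -305.4, 0.0]]
[248.31443039 573.2865508  230.82208538] [[-0.918, 0.397, -0.0], [0.397, 0.918, -0.001], [-0.0, -0.001, -1.0]]
{'fovy': 61.694, 'cx': 277.972, 'cy': 210.772, 'mount': [[-0.001, 0.96, 0.28, 71.835], [1.0, 0.001, -0.0, -0.586], [-0.0, 0.28, -0.96, -143.489], [0.0, 0.0, 0.0, 1.0]]}
```

```bash
python3 -m creep '[[0,[-31,-23,0],[0,0,0]],[0,[-31,-23,0],[0,0,0]],[0,[-31,-23,0],[0,0,0]],[0,[-31,-23,0],[0,0,0]],[0,[-31,-23,0],[0,0,0]]]' 30; python3 -m creep '[[0,[-31,-23,0],[0,0,0]],[0,[-31,-23,0],[0,0,0]],[0,[-31,-23,0],[0,0,0]],[0,[-31,-23,0],[0,0,0]],[0,[-31,-23,0],[0,0,0]]]'
```

```text
t: 0.8
tool_pos: [345.5, 404.9, 231.3]
ee_rot: [[-0.918, 0.397, -0.0], [0.397, 0.918, 0.0], [0.0, 0.0, -1.0]]
wrist_force: [0.2, -0.4, 0.1]
grip_width: 0.147
grip_force: 0.0
t: 1.3
tool_pos: [442.0, 237.8, 231.5]
ee_rot: [[-0.918, 0.397, 0.0], [0.397, 0.918, 0.0], [-0.0, 0.0, -1.0]]
wrist_force: [0.3, -0.3, -0.5]
grip_width: -0.001
grip_force: 0.0
```

```bash
python3 -m creep '[[0,[-30,-23,0],[0,0,0]],[0,[-30,-23,0],[0,0,0]],[0,[-30,-22,0],[0,0,0]],[0,[0,0,0],[0,0,-6.8]],[0,[0,0,0],[0,0,-6.7]]]'; python3 -m creep '[[0,[0,0,0],[0,0,0]],[0,[0,0,0],[0,0,0]]]'; python3 - <<'E'
from rig import *
from h import *
s=read_state();w=grab_frame("wrist")
cv2.imwrite("pics/w1.png",w["image"][:,:,::-1])
m,L,l=mask(w["image"],(3,150,60),(18,255,255))
i=max(L,key=lambda a:a[1][4])[0]
c=cv2.findContours((l==i).astype(np.uint8),0,1)[0][0]
q=cv2.approxPolyDP(c,6,True).reshape(-1,2);print(q.tolist(),cast(w,q,87,s).round().tolist(),cast(w,q,64.5,s).round().tolist())
E
```

```text
t: 1.8
tool_pos: [497.6, 139.4, 231.3]
ee_rot: [[-0.985, 0.171, 0.0], [0.171, 0.985, -0.0], [-0.0, -0.0, -1.0]]
wrist_force: [0.8, 1.6, 0.7]
grip_width: 0.001
grip_force: 0.0
t: 2.0
tool_pos: [496.9, 141.2, 231.3]
ee_rot: [[-0.985, 0.175, -0.0], [0.175, 0.985, 0.0], [0.0, 0.0, -1.0]]
wrist_force: [-0.7, 1.0, -0.0]
grip_width: -0.0
grip_force: 0.0
[[210, 138], [0, 141], [0, 242], [215, 242]] [[439.0, 96.0, 87.0], [412.0, -72.0, 87.0], [494.0, -106.0, 87.0], [527.0, 79.0, 87.0]] [[440.0, 91.0, 64.0], [411.0, -89.0, 64.0], [499.0, -126.0, 64.0], [535.0, 74.0, 64.0]]
```

View pics/w1.png

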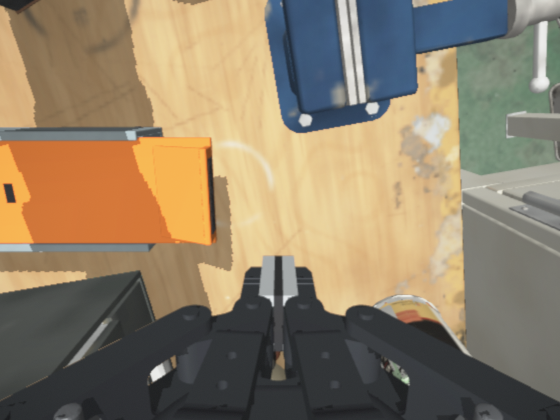

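The wrist view shows the ledge's outer edge running from (211,138) to (214,242), about 40 mm on the cover's side of the shut fingertips at (278,260). The vise and paint tin are clear of them.

```bash
python3 -m creep '[[0,[0,0,40],[0,0,0]],[0,[0,0,40],[0,0,0]],[0,[0,0,40],[0,0,0]],[0,[0,0,38],[0,0,0]],[0,[0,0,0],[0,0,0]]]'; python3 -m creep '[[0,[0,-12,0],[0,0,0]],[0,[0,-12,0],[0,0,0]],[0,[0,-8,0],[0,0,0]],[0,[0,-6,0],[0,0,0]],[0,[0,-6,0],[0,0,0]]]';python3 -m creep '[[0,[0,-6,0],[0,0,0]],[0,[0,-6,0],[0,0,0]],[0,[0,-6,0],[0,0,0]],[0,[0,-6,0],[0,0,0]],[0,[0,-6,0],[0,0,0]]]'
```

```text
t: 2.55
tool_pos: [493.1, 140.2, 68.7]
ee_rot: [[-0.985, 0.174, -0.009], [0.174, 0.985, -0.004], [0.008, -0.005, -1.0]]
wrist_force: [-0.7, -0.3, 0.8]
grip_width: -0.004
grip_force: 0.0
t: 3.05
tool_pos: [489.9, 97.1, 74.3]
ee_rot: [[-0.985, 0.173, 0.002], [0.173, 0.985, 0.001], [-0.001, 0.001, -1.0]]
wrist_force: [0.5, -0.1, -0.0]
grip_width: 0.001
grip_force: 0.0
t: 3.55
tool_pos: [484.3, 67.8, 73.4]
ee_rot: [[-0.985, 0.172, 0.0], [0.172, 0.985, 0.0], [-0.0, 0.0, -1.0]]
wrist_force: [1.7, 2.0, 1.2]
grip_width: -0.002
grip_force: 1.2
```

```bash
python3 -m creep '[[0,[0,-6,0],[0,0,0]],[0,[0,-6,0],[0,0,0]],[0,[0,-5,0],[0,0,0]],[0,[0,-4,0],[0,0,0]],[0,[0,0,0],[0,0,0]]]';python3 -m creep '[[0,[0,-3,0],[0,0,0]],[0,[0,-3,0],[0,0,0]],[0,[0,0,0],[0,0,0]]]'
```

```text
t: 4.05
tool_pos: [480.2, 46.5, 73.1]
ee_rot: [[-0.985, 0.173, -0.001], [0.173, 0.985, -0.001], [0.001, -0.001, -1.0]]
wrist_force: [-0.5, 0.1, 0.3]
grip_width: 0.001
grip_force: 0.0
t: 4.35
tool_pos: [479.1, 41.1, 73.0]
ee_rot: [[-0.985, 0.173, -0.001], [0.173, 0.985, -0.0], [0.001, -0.0, -1.0]]
wrist_force: [-0.3, 0.6, -0.0]
grip_width: -0.002
grip_force: 0.0
```

```bash
python3 -m creep '[[0,[0,-2,0],[0,0,0]],[0,[0,-2,0],[0,0,0]],[0,[0,0,0],[0,0,0]]]'
```

```text
t: 4.65
tool_pos: [478.6, 37.9, 73.1]
ee_rot: [[-0.985, 0.172, -0.001], [0.172, 0.985, 0.0], [0.001, 0.0, -1.0]]
wrist_force: [0.5, 3.5, -1.8]
grip_width: 0.002
grip_force: 1.7
```

```bash
python3 -m creep '[[0,[0,-2,0],[0,0,0]],[0,[0,-2,0],[0,0,0]],[0,[0,0,0],[0,0,0]]]'; python3 -m creep '[[0,[0,-2,0],[0,0,0]],[0,[0,-2,0],[0,0,0]],[0,[0,0,0],[0,0,0]]]'
```

```text
t: 4.95
tool_pos: [478.5, 37.5, 73.3]
ee_rot: [[-0.986, 0.169, 0.001], [0.169, 0.986, 0.004], [-0.0, 0.004, -1.0]]
wrist_force: [1.3, 15.5, -3.8]
grip_width: -0.002
grip_force: 7.3
t: 5.25
tool_pos: [478.4, 37.2, 73.4]
ee_rot: [[-0.986, 0.165, 0.002], [0.165, 0.986, 0.007], [-0.001, 0.008, -1.0]]
wrist_force: [4.8, 24.9, -9.3]
grip_width: -0.002
grip_force: 12.9
```

The cover is hard against its stop, at 25 N. I'll back off, lift, and cross over to the catch side.

```bash
python3 -m creep '[[0,[0,15,0],[0,0,0]],[0,[0,10,0],[0,0,0]],[0,[0,0,-45],[0,0,0]],[0,[0,0,-45],[0,0,0]],[0,[0,0,-45],[0,0,0]]]'; python3 -m creep '[[0,[0,0,-22],[0,0,0]],[0,[0,-44,0],[0,0,0]],[0,[0,-44,0],[0,0,0]],[0,[0,-44,0],[0,0,0]],[0,[0,-44,0],[0,0,0]]]';  python3 -m creep '[[0,[0,-44,0],[0,0,0]],[0,[0,-44,0],[0,0,0]],[0,[0,-43,0],[0,0,0]],[0,[0,0,0],[0,0,0]],[0,[0,0,0],[0,0,0]]]'; python3 - <<'E'
from rig import *
from h import *
s=read_state();w=grab_frame("wrist")
a=w["image"];b=grab_frame("scene")["image"][170:330,190:350]
cv2.imwrite("pics/w2.png",a[:,:,::-1]);cv2.imwrite("pics/s2.png",cv2.resize(b,None,fx=3,fy=3,interpolation=2)[:,:,::-1])
E
```

```text
t: 5.75
tool_pos: [481.5, 53.4, 209.8]
ee_rot: [[-0.985, 0.174, -0.001], [0.174, 0.985, -0.001], [0.001, -0.002, -1.0]]
wrist_force: [1.4, 1.2, -0.7]
grip_width: 0.002
grip_force: 0.0
t: 6.25
tool_pos: [450.7, -121.4, 230.5]
ee_rot: [[-0.985, 0.173, 0.0], [0.173, 0.985, -0.001], [-0.0, -0.001, -1.0]]
wrist_force: [1.1, 0.4, -0.1]
grip_width: -0.002
grip_force: 0.0
t: 6.75
tool_pos: [428.0, -249.7, 230.2]
ee_rot: [[-0.984, 0.176, -0.001], [0.176, 0.984, -0.001], [0.001, -0.001, -1.0]]
wrist_force: [-0.2, -0.0, 0.1]
grip_width: 0.0
grip_force: 0.0
```

View pics/w2.png

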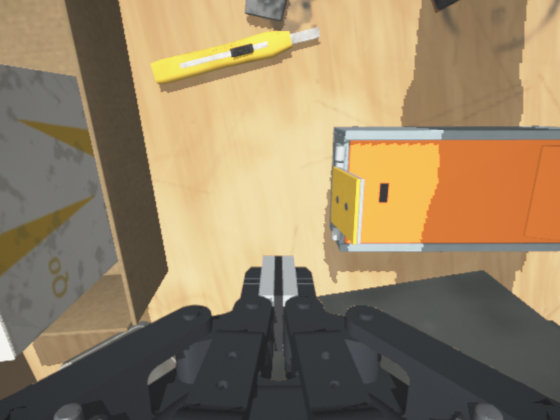

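View pics/s2.png

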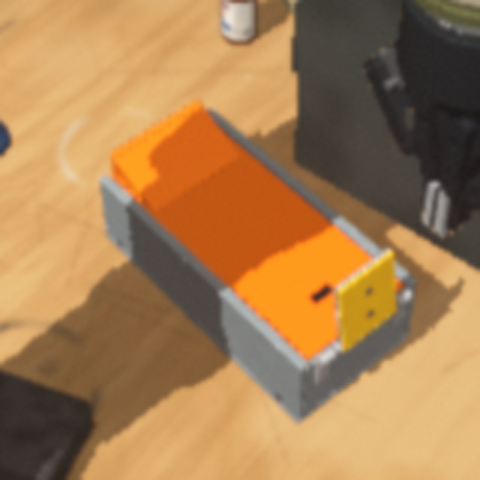

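The wrist view shows the cover shut against the catch-end wall. The case corners are at (333,128) and (342,250), and the catch still stands, with its free edge running from (360,178) to (357,243). The scene view confirms the cover is flush at both ends.

```bash
python3 - <<'E'
from rig import *
from h import *
s=read_state();w=grab_frame("wrist");print(s["tool_pos"])
A=cast(w,[[333,128],[340,250]],70,s);print(A.round(1))
ey=np.array([.1730,.9849]);ex=np.array([ey[1],-ey[0]]);C=np.array([457.3,-86.5])
print("wrist case coords of end corners",[( (p[:2]-C)@ex,(p[:2]-C)@ey) for p in A])
h=C-113.5*ey
for th in(1.1,1.2,1.3,1.4,1.45):
    P=[np.r_[h+ey*(58*np.cos(th)-6.5*np.sin(th))+ex*x,70+58*np.sin(th)+6.5*np.cos(th)] for x in(-25,25)]
    print(th,proj(w,P,s).round().tolist())
t=s["tool_pos"][:2]-C;print("tcp case",t@ex,t@ey)
E
```

```text
[ 429.06577305 -247.38504099  230.11082989]
[[ 381.9 -192.5   70. ]
 [ 492.7 -200.3   70. ]]
wrist case coords of end corners [(np.float64(-55.97073742434533), np.float64(-117.44577906416026)), (np.float64(54.578404135764764), np.float64(-106.0023550994642))]
1.1 [[377.0, 176.0], [371.0, 242.0]]
1.2 [[370.0, 177.0], [365.0, 242.0]]
1.3 [[362.0, 177.0], [357.0, 243.0]]
1.4 [[354.0, 177.0], [350.0, 243.0]]
1.45 [[350.0, 177.0], [346.0, 243.0]]
tcp case 0.025221968699682153 -163.3401981383807
```

The catch is at about 1.3 rad and the fingers are centred on it. I'll go down behind it and follow its arc.

```bash
python3 -m creep '[[0,[0,0,40],[0,0,0]],[0,[0,0,40],[0,0,0]],[0,[0,0,40],[0,0,0]],[0,[0,0,0],[0,0,0]],[0,[0,0,0],[0,0,0]]]'; python3 -m creep '[[0,[0,12,0],[0,0,0]],[0,[0,12,0],[0,0,0]],[0,[0,8,0],[0,0,0]],[0,[0,8,0],[0,0,0]],[0,[0,0,0],[0,0,0]]]'; python3 -m creep '[[0,[0,6,1.5],[0,0,0]],[0,[0,6,1.5],[0,0,0]],[0,[0,5,3],[0,0,0]],[0,[0,5,3.5],[0,0,0]],[0,[0,0,0],[0,0,0]]]'
```

```text
t: 7.4
tool_pos: [429.1, -247.4, 110.8]
ee_rot: [[-0.985, 0.171, -0.001], [0.171, 0.985, 0.0], [0.001, -0.0, -1.0]]
wrist_force: [0.2, -0.0, -0.4]
grip_width: -0.0
grip_force: 0.0
t: 7.9
tool_pos: [436.9, -207.8, 111.4]
ee_rot: [[-0.985, 0.17, 0.002], [0.17, 0.985, 0.0], [-0.002, 0.0, -1.0]]
wrist_force: [0.3, -0.1, -0.0]
grip_width: 0.001
grip_force: 0.0
t: 8.4
tool_pos: [439.5, -185.9, 100.1]
ee_rot: [[-0.985, 0.171, -0.001], [0.171, 0.985, 0.0], [0.001, 0.0, -1.0]]
wrist_force: [-1.1, 0.2, -0.1]
grip_width: -0.001
grip_force: 0.0
```

```bash
python3 -m creep '[[0,[0,4,4.5],[0,0,0]],[0,[0,4,4.5],[0,0,0]],[0,[0,3.5,7],[0,0,0]],[0,[0,2,4],[0,0,0]],[0,[0,0,0],[0,0,0]]]'; python3 -m creep '[[0,[0,0,3],[0,0,0]],[0,[0,0,2],[0,0,0]],[0,[0,0,0],[0,0,0]]]'
```

```text
t: 8.9
tool_pos: [441.4, -173.1, 79.8]
ee_rot: [[-0.985, 0.172, -0.002], [0.172, 0.985, 0.0], [0.002, -0.0, -1.0]]
wrist_force: [-0.3, -0.2, 0.9]
grip_width: -0.002
grip_force: 0.0
t: 9.2
tool_pos: [441.8, -173.6, 76.4]
ee_rot: [[-0.985, 0.173, -0.0], [0.173, 0.985, 0.001], [0.0, 0.001, -1.0]]
wrist_force: [-4.6, 4.1, 13.0]
grip_width: -0.003
grip_force: 6.5
```

```bash
python3 -m creep '[[0,[0,0,3],[0,0,0]],[0,[0,0,0],[0,0,0]],[0,[0,0,0],[0,0,0]],[0,[0,0,0],[0,0,0]]]';  python3 -m creep '[[0,[0,0,-15],[0,0,0]],[0,[0,0,-40],[0,0,0]],[0,[0,0,-40],[0,0,0]],[0,[0,-40,-40],[0,0,0]],[0,[0,-40,-20],[0,0,0]]]'; python3 -m creep '[[0,[0,0,0],[0,0,0]],[0,[0,0,0],[0,0,0]]]'; python3 - <<'E'
from rig import *
from h import *
w=grab_frame("wrist")["image"];b=grab_frame("scene")["image"][170:330,190:350]
b=cv2.resize(b,(420,420),interpolation=2)
cv2.imwrite("pics/f3.png",np.hstack([w[:,180:],b])[:,:,::-1])
E
```

```text
t: 9.6
tool_pos: [442.0, -173.6, 75.9]
ee_rot: [[-0.985, 0.173, 0.001], [0.173, 0.985, 0.003], [-0.0, 0.003, -1.0]]
wrist_force: [-17.0, 9.2, 48.7]
grip_width: -0.004
grip_force: 24.0
t: 10.1
tool_pos: [430.1, -248.0, 226.1]
ee_rot: [[-0.986, 0.169, 0.004], [0.169, 0.986, -0.0], [-0.004, 0.0, -1.0]]
wrist_force: [0.4, -2.2, -0.9]
grip_width: 0.003
grip_force: 0.0
t: 10.3
tool_pos: [428.5, -249.0, 223.2]
ee_rot: [[-0.985, 0.175, 0.0], [0.175, 0.985, -0.0], [-0.0, -0.0, -1.0]]
wrist_force: [-0.2, 0.4, -0.3]
grip_width: -0.0
grip_force: 0.0
```

View pics/f3.png

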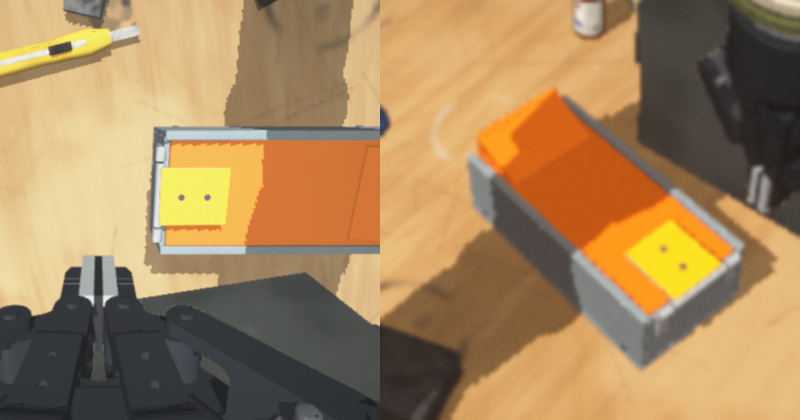

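The yellow catch lies flat on the shut cover, at (195,196) in the wrist half of the picture and (675,260) in the scene half. The robot is clear of everything.

```bash
python3 -c "
from rig import *
print(sign_off())"
```

```text
the job is handed in; nothing more can be done
None
```

The cover was pushed fully shut against its stop, then the catch was folded flat over it; the robot ended clear of everything and the job is handed in, though no verdict came back.

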